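# Open the flux hopper's slide gate to its set stop and lock the rod

## Task

Open the empty flux hopper for clean-out: draw its slide gate out by the D-handle until you feel the stop collar on the rod come up firmly against the yoke crossbar, but do not haul on it: the collar is only thumb-tight on the rod and must keep its setting. Then swing the lever of the lock ring over as far as it goes, to the white locked mark, and let go. Leave the can standing under the spout and do not disturb the tools and offcut on the bench.

Things in the scene. Friction and masses are not known exactly. Their poses are not given: they have to be found in the camera images.
- hopper: Fixed round grey hopper (dia 224, 432 high) on an angle-iron stand 250 square. Origin on the bench under its centre, z up. The gate's draw rod (dia 14) runs level, 170 above the bench, out along the hopper's own -y. From the hopper outwards: gate housing (front at y -65), open yoke of two side flats (112 wide overall, top 183 above the bench), yoke crossbar, lock ring, D-handle.
- gate (a joint): Slide of the gate (blade, rod and D-handle in one piece, 0.7 kg) along the hopper's -y, in m: 0 shut, growing as it is drawn out. Starts 0 to 10 mm open. It drags with about 6 N of friction and stays where it is left. The stop collar's setting decides how far it can be drawn: 60 to 105 mm from shut.
- handle (a point): Centre of the D-handle's grip bar, which moves with the gate: level steel bar, dia 16, 106 long, along the hopper's x (crosswise to the pull), 170 above the bench. The D lies level: side arms 14 high at the bar's ends (90 clear between them), 60 clear from the bar to the D's base. Can be pinched or hooked from above, fingers either side of the bar.
- bar_face (a point): Point on the rod's axis in the hopper-side face of the yoke crossbar (fixed; 124 wide, 12 thick, top 190 above the bench, at y -205 to -217 of the hopper). Axes as the hopper's. The y of stop_collar in this frame is the travel left: 0 when the collar touches the crossbar.
- stop_slip (a joint): How far the stop collar has been dragged along the rod from its setting, in m; 0 at the start. The clamp slips when the collar is pressed on the crossbar with more than about 20 N (a pull of about 26 N at the handle); below that it holds, and the crossbar is rigid.
- lock_axis (a point): Point on the rod's axis in the middle of the lock ring's width, fixed, 235 from the hopper's origin along its -y. Its axes are the hopper's. The lock ring (dia 54, 24 wide) is captive on the crossbar's nose and turns about the rod's axis.
- lock_knob (a point): Centre of the black round knob (dia 28, 26 long, its flat ends facing along the rod) at the end of the lock ring's lever (dia 10 stem), 82 from the rod's axis. The lever swings in the upright plane through lock_axis across the rod. The knob can be pushed, or pinched by its ends, and must be led round its arc: it turns with the lever and rubs in the grip.
- lock (a joint): Turn of the lock ring about the hopper's +y, in rad. At 0 (unlocked) the lever leans 35 degrees from vertical to the hopper's -x; upright at 0.61; at the locked mark (a white index tab on the crossbar, its tip 46 from the axis), leaning 35 degrees to +x, at 1.22; its own stop is at 1.27. Starts at 0 to 0.15. Drags with 0.25 N m (3 N at the knob); stays where it is left.
- flux_can: Loose open steel can, dia 104, 95 high, standing on the bench under the spout between the stand's legs. Origin under its centre. Leave it.
- chip_hammer: Loose hammer lying on the bench. Leave it.
- wire_brush: Loose brush lying on the bench. Leave it.
- angle_cut: Loose offcut of steel angle, 150 long, 40 wide, 40 high, lying on the bench. Leave it.
- stop_collar: Stop collar: plain steel ring, dia 40, 14 long, thumb-tight on the rod inside the yoke; moves with the gate and stops it against the crossbar. Origin on the rod's axis in the collar's end face that looks at the crossbar; axes as the hopper's.

How it is judged (in metres and radians):
On the way, in this order (a step that is already met when the one before it is completed fails the run):
1. the gate is drawn out until the stop collar is pressed up against the yoke crossbar (y of stop_collar in the frame of bar_face below 0.002 m and contact force between stop_collar and hopper above 3 N), for 0.05 s.
2. the lock ring is turned to its locked mark (value of joint lock above 1.12 rad), for 0.2 s.
At the end, for the whole second after the job is handed in: The stop collar is within 2 mm of the yoke crossbar and has slipped less than 3 mm from its setting; the lock ring is within 0.1 rad of its locked mark (lock above 1.12 rad); gate and ring are at rest; the can still stands under the spout (moved less than 20 mm) (y of stop_collar in the frame of bar_face below 0.002 m and value of joint lock above 1.12 rad and value of joint stop_slip below 0.003 m and velocity of joint gate between -0.005 and 0.005 m/s and velocity of joint lock below 0.05 rad/s and distance of flux_can from where it was at the start of the episode below 0.02 m); the robot touches nothing.
It fails at once if the gate was hauled so hard that the stop collar slipped 3 mm or more along the rod (value of joint stop_slip above 0.003 m).
It fails at once if the can under the spout was moved 20 mm or tipped (distance of flux_can from where it was at the start of the episode above 0.02 m or angle between flux_can's own z axis and vertical above 0.2 rad).
It fails at once if a tool or the offcut on the bench was moved 20 mm (distance of any of chip_hammer, wire_brush, angle_cut from where it was at the start of the episode above 0.02 m).
It also fails if it takes over 51 s, if anything falls off the work surface, if the arm or the gripper's body presses on something with over 40 N, if the wrist force passes 120 N, or if a joint passes its speed limit or range.

## Robot

A 6-joint arm with a two-finger parallel gripper is mounted at the origin on the work surface. World frame = base frame: x ahead of the robot, y to its left, z up, the work surface at z = 0. Lengths are in mm, angles in rad, forces in N, time in s.
With the tool pointing down it reaches from about 275 to 1000 mm from the base axis. Payload 8.4 kg.
Tool frame: the origin (TCP) lies at the centre of the arm's flange, where the gripper is bolted on; the fingertips stand r.tip_extent ahead of it and the grasp point (between the pads) lies 155 mm ahead of it (r.tip_extent is the distance from the TCP to the fingertips, in mm); z points along the fingers, y is the direction in which the jaws open and shut (so a half turn about z gives the same grasp; the last joint's range is limited). The gripper opens to 85 mm and grips with 20 to 120 N. Pads are 22 mm wide; open, the fingers measure 114 mm over their backs; the gripper's body (76 mm by 85 mm) begins 54 mm behind the grasp point. The pads swing forward as they close: fully open they stand 13 mm farther back than shut.
Start: joints at [-0.002, 0.353, 1.633, -0, 1.155, -0.002], TCP at [625.004, -0, 404.681] pointing down, gripper open.
Joint ranges: [-2.63, 2.63], [-0.92, 2.1], [0.06, 2.66], [-1.3, 4.44], [0, 2.69], [-3.02, 3.02]. Speed limits (rad/s): [2.22, 2.22, 2.79, 3.14, 3.14, 3.14].

## Interface

Orientations are given as [roll, pitch, yaw] about the fixed x, y, z axes, in that order (R = Rz(yaw) Ry(pitch) Rx(roll)).
In Python, from rig import sense, grab_frame, job, r gives the robot as it stands. The module is installed in compiled form; this text tells all that it offers.
- The arm moves only by the shell command python3 -m creep 'ROWS' [FORCE]. ROWS is JSON, a list of rows, each a list of 7 numbers: the turn, a rotation vector about the tool's x, y, z in rad, then the shift along the tool's x, y, z in mm, then the closure, from 0 (fully open) to 1 (shut). In form: [[wx, wy, wz, dx, dy, dz, fingers], ...]. A call has 1 to 10 rows; each row shifts and turns the pose as measured when the row begins, along the tool's axes as they then stand; what a row does not reach is not made up. A row lasts 1/12 s, in which the tool goes at most 41.7 mm and 7.16 degrees, less where a joint would pass 70% of its speed; a pose out of reach is approached as far as the arm can. A call with a gripper value outside its range is refused whole. The fingers move at their own pace and stop on an object; FORCE is the grip in N (left out, the last holds). Time passes only in rows, so rows that do not move let the fingers close. It gives the time, the measured TCP pose, the force and the opening at its end, in the units of the state.
- sense(): the state, without advancing time (a new reading comes with each control period).
- grab_frame(name): name is "scene" or "side" or "wrist"; returns a dict with "color" (480x640x3 uint8, red, green, blue), "mtx" (3x3 intrinsics, pixels), "T" (4x4, takes a point from camera to world coordinates). Camera axes: x right, y down, z forward; pixel columns grow to the right and rows downward; lengths in mm; the calibration is good to about 2 mm. A picture is of the moment at which its call begins. There is no depth.
- job.sign_off(): hands the job in, once; it reports no verdict.
The state is a dict: "clock": time; "qpos": joint angles; "qvel": joint speeds; "joint_efforts": joint torques, N m; "eef_pos": TCP position; "tcp_rot": TCP orientation; "contact_force": force on the tool from outside, world axes, zero at the start; "wrist_torque": the same for the moment, N m; "opening": opening from 0.0 (shut) to 1.0 (fully open).
Only numpy, scipy, OpenCV 4.12 (cv2) and the standard library are available. Lean on these libraries where they do the work, as an engineer would, in place of code of your own. Each camera call takes 0.05 s, during which the arm holds its last target.

## Working session

There is one attempt and no reset: what is moved stays moved. The work goes in short steps, Python scripts to look and compute and a shell command to move; the robot and the scene stay as the last step left them, time stands still between calls to the robot, and variables do not carry over. Pictures are saved under pics/ and viewed, and the job is handed in when it is done.

```bash
mkdir -p pics; python3 - <<'E'
from rig import sense, grab_frame, job, r
import cv2, numpy as np
print(sense()); print(r.tip_extent)
for n in ["scene","side","wrist"]:
    f=grab_frame(n); cv2.imwrite(f"pics/{n}0.png",f["color"][:,:,::-1]); print(n,f["mtx"].round(1).tolist(),f["T"].round(4).tolist())
    np.savez(f"pics/{n}0.npz",K=f["mtx"],T=f["T"])
E
```

```text
{'clock': 0.0, 'qpos': array([-2.36928645e-03,  3.53633867e-01,  1.63410066e+00,  6.09339206e-06,
        1.15521574e+00, -2.43423691e-03]), 'qvel': array([-3.99151487e-04, -9.28657667e-05,  1.48208711e-03, -1.69188594e-03,
       -1.32509365e-03,  1.10344272e-03]), 'joint_efforts': array([-2.03471049e-03, -6.05236173e+01, -3.42063046e+01, -2.62302356e-04,
        9.48130677e-03,  3.61521288e-06]), 'eef_pos': array([6.24774699e+02, 2.06750157e-02, 4.03984770e+02]), 'tcp_rot': array([-3.14023506e+00, -8.87611498e-06,  1.57085881e+00]), 'contact_force': array([ 0.37704079,  0.25889144, -0.21751575]), 'wrist_torque': array([-0.02890786,  0.02369453, -0.02731328]), 'opening': 0.9929483134894767}
173.4
scene [[526.5, 0.0, 324.0], [0.0, 526.5, 243.8], [0.0, 0.0, 1.0]] [[0.1271, 0.9473, -0.2942, 846.0501], [0.9919, -0.1204, 0.0408, -79.6529], [0.0032, -0.297, -0.9549, 1199.4206], [0.0, 0.0, 0.0, 1.0]]
side [[538.4, 0.0, 322.1], [0.0, 538.4, 234.7], [0.0, 0.0, 1.0]] [[0.8793, -0.2225, 0.4212, -43.02], [-0.476, -0.4443, 0.759, -994.2288], [0.0183, -0.8678, -0.4965, 781.8955], [0.0, 0.0, 0.0, 1.0]]
wrist [[391.5, 0.0, 320.6], [0.0, 391.5, 234.0], [0.0, 0.0, 1.0]] [[1.0, 0.0002, -0.0014, 624.9579], [-0.0002, -0.9592, -0.2826, 71.5889], [-0.0014, 0.2826, -0.9592, 372.3518], [0.0, 0.0, 0.0, 1.0]]
```

View pics/scene0.png

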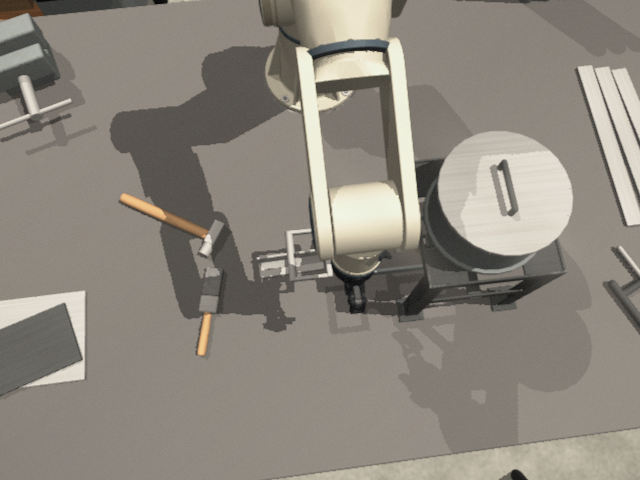

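View pics/side0.png

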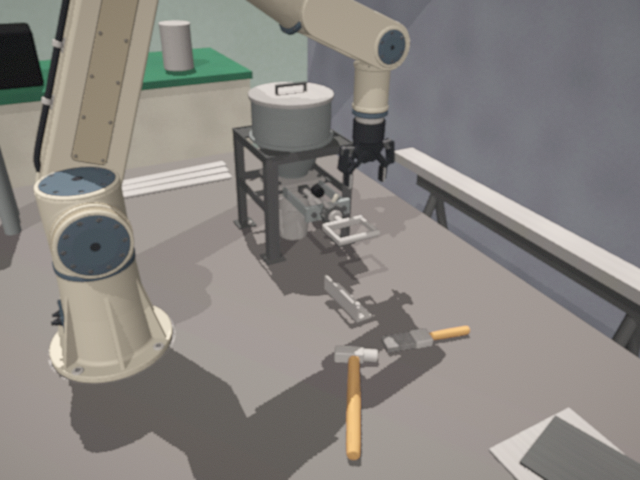

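View pics/wrist0.png

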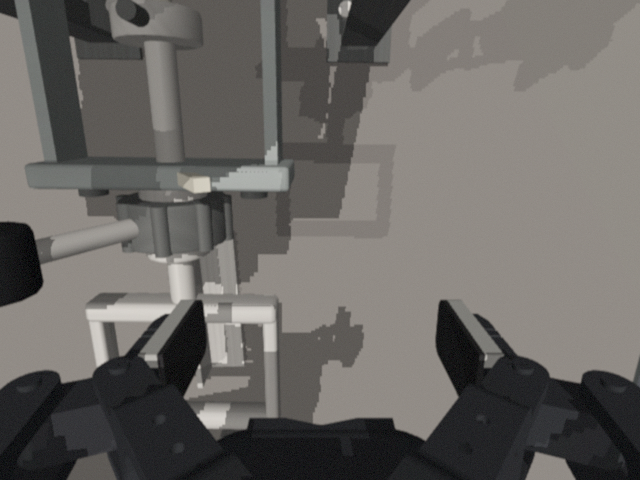

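The wrist view shows the crossbar at about (28..292, 165–190), the lock ring near (175,225), the knob on the left at (10,262), the D's base at (185,305) and its grip bar at about (230,412). The hopper's -y lies roughly along world -y. I'll zoom in for exact pixels.

```bash
python3 - <<'E'
import cv2
im=cv2.imread("pics/wrist0.png")
cv2.imwrite("pics/w0a.png",cv2.resize(im[0:290,0:320],None,fx=2.05,fy=2.05,interpolation=cv2.INTER_CUBIC))
cv2.imwrite("pics/w0b.png",cv2.resize(im[230:480,50:320],None,fx=2.3,fy=2.3,interpolation=cv2.INTER_CUBIC))
im=cv2.imread("pics/scene0.png")
cv2.imwrite("pics/s0a.png",cv2.resize(im[120:330,240:580],None,fx=2.3,fy=2.3,interpolation=cv2.INTER_CUBIC))
im=cv2.imread("pics/side0.png")
cv2.imwrite("pics/d0a.png",cv2.resize(im[80:340,220:420],None,fx=2.3,fy=2.3,interpolation=cv2.INTER_CUBIC))
E
```

```text
(no output)
```

View pics/w0a.png

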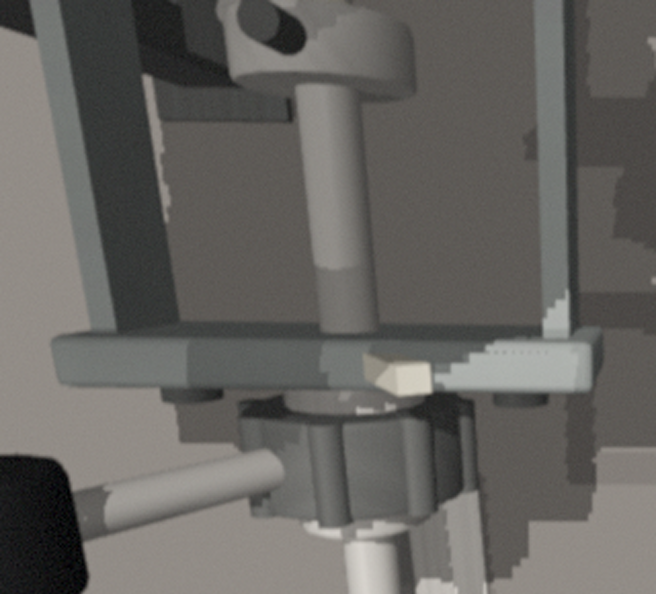

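View pics/w0b.png

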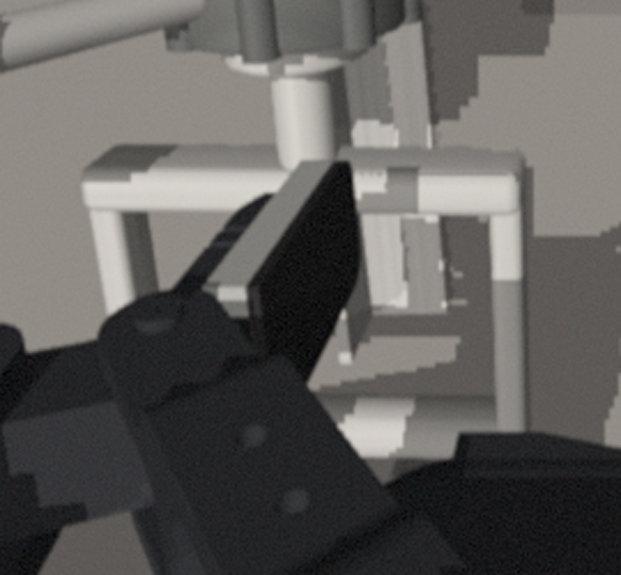

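View pics/s0a.png

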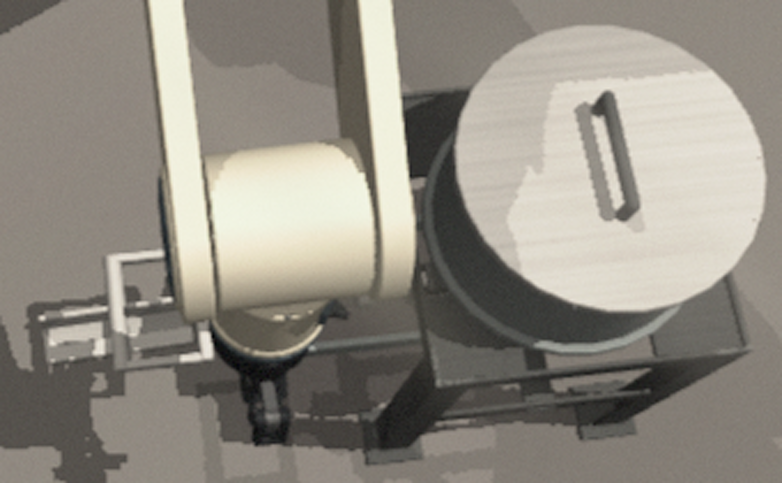

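View pics/d0a.png

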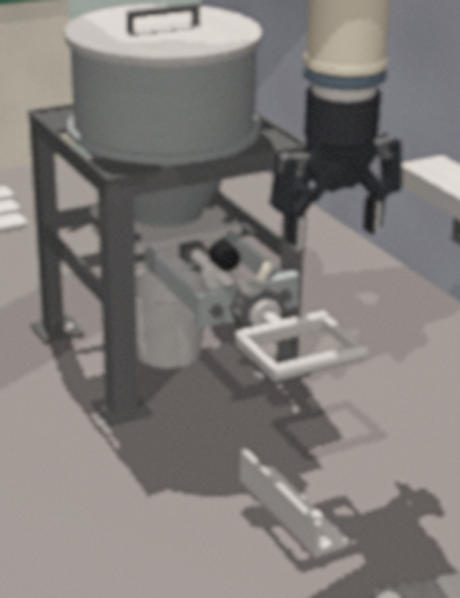

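```bash
cat > h.py <<'E'
import numpy as np
def ray(d,u,v,z):
    K,T=d["K"],d["T"]; k=T[:3,:3]@np.linalg.solve(K,[u,v,1]); c=T[:3,3]
    return (c+k*(z-c[2])/k[2])
def proj(d,p):
    K,T=d["K"],d["T"]; q=T[:3,:3].T@(np.array(p)-T[:3,3]); q=K@q; return q[:2]/q[2]
E
python3 - <<'E'
from h import *
d=np.load("pics/wrist0.npz")
A=lambda x,y:(x/2.05,y/2.05)
B=lambda x,y:(50+x/2.3,230+y/2.3)
for n,p,z in [("cbL",A(55,362),190),("cbR",A(597,362),190),("rod far",A(330,90),174),("rod near",A(348,325),174),("rod out",B(303,120),172),
 ("dbaseL",B(85,190),170),("dbaseR",B(522,186),170),("basemid",B(300,180),175),("grip",B(430,428),176),("armR",B(512,270),177),("armR2",B(510,410),177),("tabtip",A(410,378),208)]:
    print(n,ray(d,*p,z).round(1))
s=np.load("pics/scene0.npz")
C=lambda x,y:(240+x/2.3,120+y/2.3)
for n,p,z in [("gripL",C(112,258),175),("gripR",C(121,365),175)]:
    print(n,ray(s,*p,z).round(1))
E
```

```text
cbL [487.8  45.7 190. ]
cbR [611.   45.7 190. ]
rod far [550.9 104.7 174. ]
rod near [549.3  52.5 174. ]
rod out [547.8 -15.3 172. ]
dbaseL [490.7 -35.  170. ]
dbaseR [599.7 -33.9 170. ]
basemid [546.6 -29.7 175. ]
grip [ 574.  -101.3  176. ]
armR [597.4 -53.2 177. ]
armR2 [595.4 -94.8 177. ]
tabtip [573.8  45.  208. ]
gripL [ 496.5 -104.5  175. ]
gripR [ 594.8 -107.3  175. ]
```

```bash
python3 -m creep '[[0,0,0,-35,0,0,0.3],[0,0,0,-35,0,0,0.3],[0,0,0,-34,0,0,0.3],[0,0,0.1225,0,0,0,0.3],[0,0,0.1225,0,0,0,0.3],[0,0,0.1225,0,0,0,0.3],[0,0,0.1225,0,0,0,0.3],[0,0,0.1225,0,0,0,0.3],[0,0,0.1225,0,0,0,0.3],[0,0,0.1225,0,0,0,0.3]]' 40 && python3 -m creep '[[0,0,0.1225,0,0,0,0.3],[0,0,0.1225,0,0,0,0.3],[0,0,0.1225,0,0,0,0.3],[0,0,0.1225,0,0,0,0.3],[0,0,0.1225,0,0,0,0.3],[0,0,0.1225,0,0,0,0.3],[0,0,0,0,0,0,0.3]]'
```

```text
clock: 0.98
eef_pos: [623.9, -109.1, 400.6]
tcp_rot: [-3.137, 0.004, 0.705]
contact_force: [0.5, -0.3, -0.6]
opening: 0.699
clock: 1.57
eef_pos: [623.1, -109.1, 398.2]
tcp_rot: [-3.14, 0.011, -0.051]
contact_force: [-0.5, -0.6, -0.2]
opening: 0.697
```

```bash
python3 - <<'E'
from rig import sense, grab_frame
import cv2, numpy as np
for n in ["wrist","scene"]:
    f=grab_frame(n); cv2.imwrite(f"pics/{n}1.png",f["color"][:,:,::-1]); np.savez(f"pics/{n}1.npz",K=f["mtx"],T=f["T"])
    print(f["T"].round(3).tolist())
s=sense();print(s["eef_pos"],s["tcp_rot"])
E
```

```text
[[-0.051, -0.955, -0.293, 694.82], [-0.999, 0.048, 0.016, -113.017], [-0.001, 0.293, -0.956, 365.733], [0.0, 0.0, 0.0, 1.0]]
[[0.127, 0.947, -0.294, 846.05], [0.992, -0.12, 0.041, -79.653], [0.003, -0.297, -0.955, 1199.421], [0.0, 0.0, 0.0, 1.0]]
[ 623.11829085 -109.10083834  398.19465298] [-3.14036607  0.01083865 -0.04088305]
```

View pics/wrist1.png

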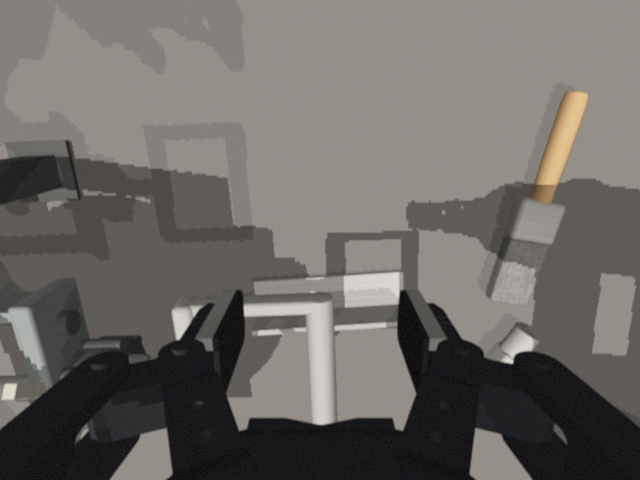

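View pics/scene1.png

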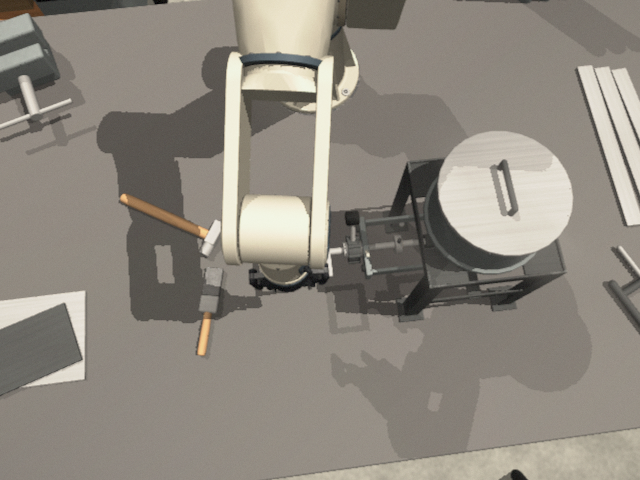

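The wrist view shows the grip bar running between the fingers at about (318..324, 295–420). The scene view now shows the knob at (352,217), the ring at (355,252) and the collar near (398,243).

```bash
python3 - <<'E'
import cv2
from h import *
d=np.load("pics/wrist1.npz")
for p in [(318,310),(322,400)]: print(ray(d,*p,177).round(1))
for p in [(332,296),(178,302)]: print(ray(d,*p,170).round(1))
im=cv2.imread("pics/scene1.png")
cv2.imwrite("pics/s1a.png",cv2.resize(im[190:300,310:430],None,fx=5,fy=5,interpolation=cv2.INTER_CUBIC))
E
```

```text
[ 594.5 -106.3  177. ]
[ 536.4 -105.5  177. ]
[ 598.9 -114.2  170. ]
[599.5 -29.  170. ]
```

View pics/s1a.png

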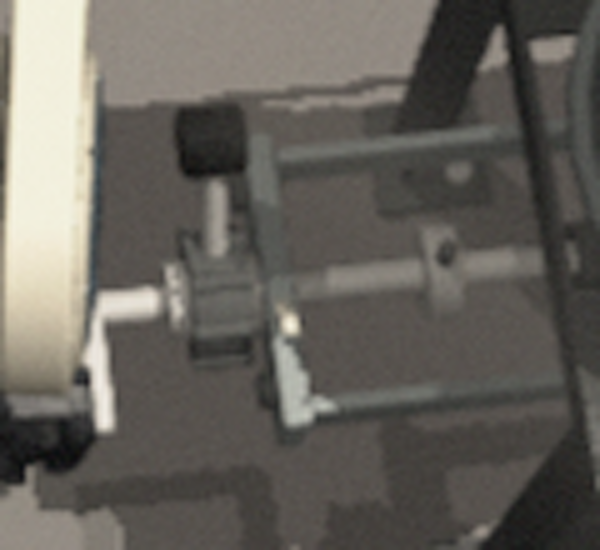

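```bash
python3 -m creep '[[0,0,-0.025,-26,0,0,0.3],[0,0.01,0,-26,0,0,0.3],[0,0,0,-25,0,0,0.3],[0,0,0,0,0,0,0.3]]'
```

```text
clock: 2.0
eef_pos: [544.2, -107.3, 397.3]
tcp_rot: [-3.14, 0.001, 0.004]
contact_force: [0.9, -0.1, -0.1]
opening: 0.702
```

```bash
python3 -m creep '[[0,0,0.018,1,-2,20,0.3],[0,0,0,0,0,26,0.3],[0,0,0,0,0,24,0.3],[0,0,0,0,0,0,0.3]]'; python3 - <<'E'
from rig import sense, grab_frame
import cv2, numpy as np
for n in ["wrist"]:
    f=grab_frame(n); cv2.imwrite(f"pics/{n}2.png",f["color"][:,:,::-1]); np.savez(f"pics/{n}2.npz",K=f["mtx"],T=f["T"])
E
```

```text
clock: 2.33
eef_pos: [545.9, -105.5, 328.4]
tcp_rot: [-3.141, -0.006, 0.0]
contact_force: [-1.2, -0.8, 0.2]
opening: 0.699
```

View pics/wrist2.png

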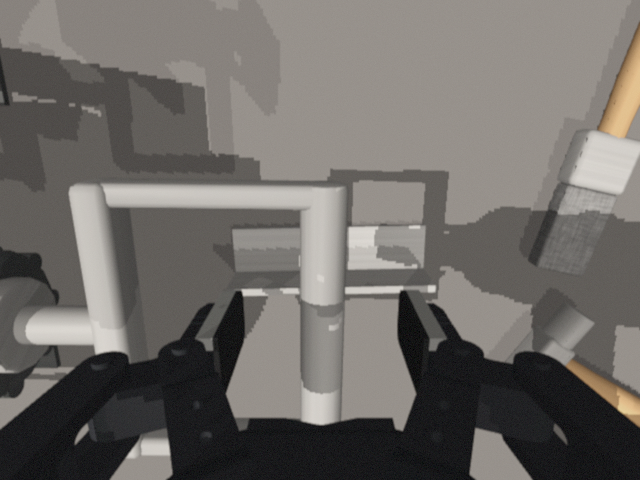

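The bar (column 322) sits centred between the fingers (240 and 400). Closing now.

```bash
python3 -m creep '[[0,0,0.01,0,0,2,0.6],[0,0,0,0,0,0,0.75],[0,0,0,0,0,0,1],[0,0,0,0,0,0,1],[0,0,0,0,0,0,1],[0,0,0,0,0,0,1]]' 40; python3 - <<'E'
from rig import sense
s=sense();print(s["eef_pos"],s["tcp_rot"],s["contact_force"])
E
```

```text
clock: 2.88
eef_pos: [548.8, -105.8, 332.0]
tcp_rot: [3.141, -0.012, -0.006]
contact_force: [1.5, 0.5, -7.0]
opening: 0.17
[ 548.78102548 -105.8459396   332.0238036 ] [ 3.14100192 -0.01223696 -0.00630417] [ 1.48122445  0.51241042 -7.02423607]
```

```bash
python3 -m creep '[[0,0,0,0,2,0,1],[0,0,0,0,2,0,1],[0,0,0,0,2,0,1],[0,0,0,0,2,0,1]]'; python3 -m creep '[[0,0,0,0,3,0,1],[0,0,0,0,3,0,1],[0,0,0,0,3,0,1],[0,0,0,0,3,0,1]]'
```

```text
clock: 3.22
eef_pos: [548.8, -111.5, 332.0]
tcp_rot: [-3.136, -0.012, -0.007]
contact_force: [1.4, 5.5, -5.4]
opening: 0.166
clock: 3.55
eef_pos: [548.7, -121.0, 332.0]
tcp_rot: [-3.129, -0.012, -0.008]
contact_force: [0.4, 6.1, -4.4]
opening: 0.169
```

```bash
python3 -m creep '[[0,0,0,0,3,0,1],[0,0,0,0,3,0,1],[0,0,0,0,3,0,1],[0,0,0,0,3,0,1],[0,0,0,0,3,0,1],[0,0,0,0,3,0,1],[0,0,0,0,3,0,1],[0,0,0,0,2,0,1]]'; python3 - <<'E'
from rig import sense, grab_frame
import cv2, numpy as np
for n in ["scene","side"]:
    f=grab_frame(n); cv2.imwrite(f"pics/{n}3.png",f["color"][:,:,::-1]); 
a=cv2.imread("pics/scene3.png")[190:300,310:430]; 
cv2.imwrite("pics/s3a.png",cv2.resize(a,None,fx=5,fy=5,interpolation=cv2.INTER_CUBIC))
E
```

```text
clock: 4.22
eef_pos: [548.6, -139.5, 332.0]
tcp_rot: [-3.115, -0.011, -0.008]
contact_force: [1.1, 6.4, -5.4]
opening: 0.167
```

View pics/s3a.png

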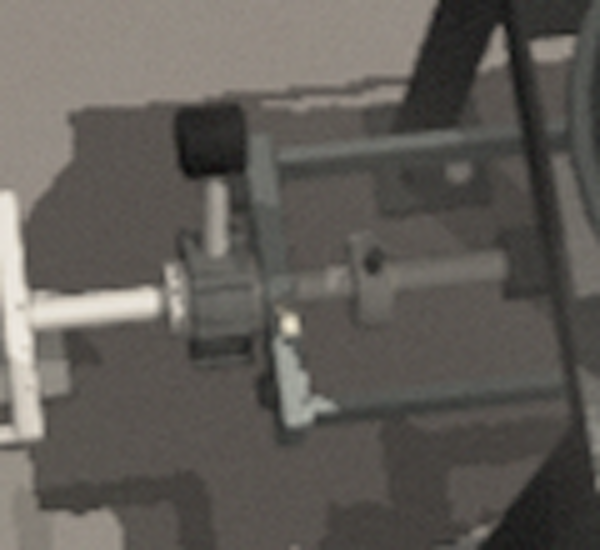

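```bash
python3 -m creep '[[-0.004,0,0,0,3,0,1],[-0.004,0,0,0,3,0,1],[-0.004,0,0,0,3,0,1],[-0.004,0,0,0,3,0,1],[-0.004,0,0,0,2,0,1]]'; python3 -m creep '[[-0.004,0,0,0,2,0,1],[-0.004,0,0,0,1.5,0,1]]'
```

```text
clock: 4.73
eef_pos: [548.5, -150.8, 332.0]
tcp_rot: [-3.129, -0.01, -0.009]
contact_force: [1.7, 6.7, -5.0]
opening: 0.163
clock: 4.9
eef_pos: [548.5, -153.2, 332.0]
tcp_rot: [-3.134, -0.01, -0.009]
contact_force: [1.7, 7.0, -5.0]
opening: 0.172
```

```bash
for i in 1; do python3 -m creep '[[-0.002,0,0,0,1.5,0,1],[-0.002,0,0,0,1.5,0,1]]'; done;  python3 -m creep '[[-0.002,0,0,0,1.5,0,1]]'; python3 -m creep '[[-0.002,0,0,0,1.5,0,1]]'
```

```text
clock: 5.07
eef_pos: [548.5, -155.0, 332.0]
tcp_rot: [-3.135, -0.01, -0.009]
contact_force: [1.7, 6.5, -4.7]
opening: 0.168
clock: 5.15
eef_pos: [548.5, -155.9, 332.0]
tcp_rot: [-3.135, -0.01, -0.009]
contact_force: [1.6, 6.6, -3.8]
opening: 0.168
clock: 5.23
eef_pos: [548.6, -156.8, 332.0]
tcp_rot: [-3.136, -0.01, -0.009]
contact_force: [1.3, 5.5, -5.5]
opening: 0.167
```

```bash
python3 - <<'E'
from rig import sense, grab_frame
import cv2, numpy as np
f=grab_frame("scene"); im=f["color"][:,:,::-1]
cv2.imwrite("pics/s4a.png",cv2.resize(im[190:300,310:430],None,fx=5,fy=5,interpolation=cv2.INTER_CUBIC))
E
```

```text
(no output)
```

View pics/s4a.png

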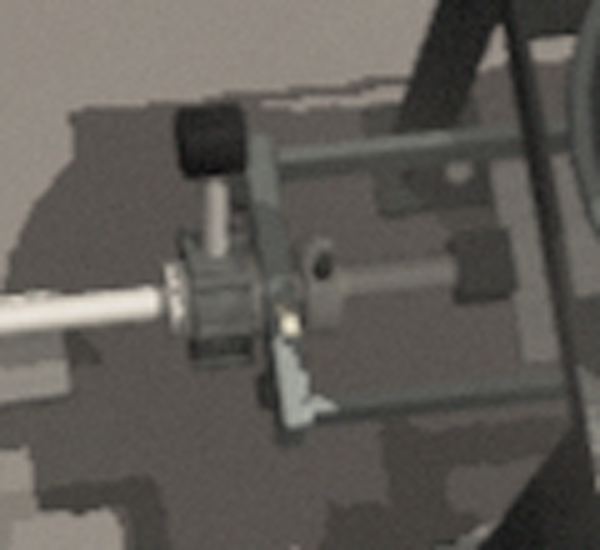

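The collar is near the crossbar, with about 5–7 mm left. Shortfall per row suggests roughly 10 N/mm, so 1.5 mm rows when blocked give about 15 N, which is safe.

```bash
python3 -m creep '[[-0.001,0,0,0,1.5,0,1],[-0.001,0,0,0,1.5,0,1]]'; python3 -m creep '[[-0.001,0,0,0,1.5,0,1]]'; python3 -m creep '[[-0.001,0,0,0,1.5,0,1]]'
```

```text
clock: 5.45
eef_pos: [548.6, -158.6, 332.0]
tcp_rot: [-3.135, -0.01, -0.009]
contact_force: [1.5, 5.9, -4.6]
opening: 0.169
clock: 5.53
eef_pos: [548.5, -159.4, 332.0]
tcp_rot: [-3.134, -0.01, -0.01]
contact_force: [1.7, 5.4, -5.1]
opening: 0.168
clock: 5.62
eef_pos: [548.5, -160.3, 332.0]
tcp_rot: [-3.134, -0.01, -0.01]
contact_force: [1.8, 6.7, -4.5]
opening: 0.17
```

```bash
for i in 1; do python3 -m creep '[[0,0,0,0,1.5,0,1]]'; done; python3 -m creep '[[0,0,0,0,1.4,0,1]]'|grep -E "pos|force"; python3 -m creep '[[0,0,0,0,1.4,0,1]]'|grep -E "pos|force"
```

```text
clock: 5.7
eef_pos: [548.6, -161.2, 332.0]
tcp_rot: [-3.132, -0.009, -0.01]
contact_force: [1.8, 5.7, -4.9]
opening: 0.167
eef_pos: [548.6, -162.0, 332.0]
contact_force: [2.1, 6.0, -4.6]
eef_pos: [548.6, -162.8, 332.0]
contact_force: [1.4, 6.1, -5.3]
```

```bash
python3 -m creep '[[0,0,0,0,1.4,0,1]]'|grep -E "pos|force"; python3 -m creep '[[0,0,0,0,1.4,0,1]]'|grep -E "pos|force"; python3 - <<'E'
from rig import sense, grab_frame
import cv2, numpy as np
f=grab_frame("scene"); im=f["color"][:,:,::-1]
cv2.imwrite("pics/s5a.png",cv2.resize(im[220:290,340:410],None,fx=8,fy=8,interpolation=cv2.INTER_CUBIC))
E
```

```text
eef_pos: [548.6, -163.3, 332.0]
contact_force: [2.0, 11.0, -4.9]
eef_pos: [548.6, -163.7, 332.0]
contact_force: [1.9, 10.0, -4.7]
```

View pics/s5a.png

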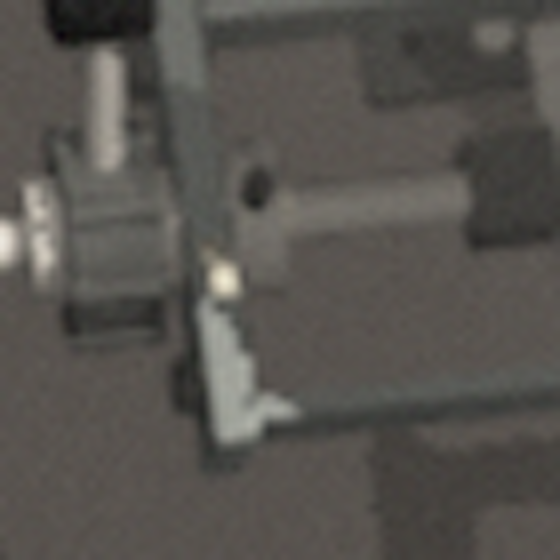

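The collar is up against the crossbar and the force has stepped from 6 N to 11 N. I'll firm up slightly, to about 15 N.

```bash
python3 -m creep '[[0,0,0,0,1.4,0,1]]'|grep -E "pos|rot|force";python3 -m creep '[[0,0,0,0,1.6,0,1]]'|grep -E "pos|rot|force"; 
```

```text
eef_pos: [548.6, -164.1, 332.0]
tcp_rot: [-3.122, -0.009, -0.01]
contact_force: [2.4, 8.4, -3.6]
eef_pos: [548.7, -164.6, 332.0]
tcp_rot: [-3.119, -0.008, -0.01]
contact_force: [2.2, 10.9, -4.1]
```

```bash
python3 -m creep '[[-0.004,0,0,0,1.4,0,1]]'|grep -E "pos|rot|force";python3 -m creep '[[-0.006,0,0,0,1.4,0,1]]'|grep -E "pos|rot|force"; 
```

```text
eef_pos: [548.7, -164.5, 332.0]
tcp_rot: [-3.119, -0.008, -0.011]
contact_force: [2.5, 14.9, -3.2]
eef_pos: [548.7, -164.3, 331.9]
tcp_rot: [-3.121, -0.008, -0.012]
contact_force: [2.4, 15.7, -2.3]
```

```bash
python3 -m creep '[[-0.005,0,0,0,1.2,0,1],[0,0,0,0,0.3,0,0.8],[0,0,0,0,0,0,0.6],[0,0,0,0,0,0,0.3],[0,0,0,0,0,0,0.3],[0,0,0,0,0,0,0.3]]'; python3 - <<'E'
from rig import sense, grab_frame
import cv2, numpy as np
f=grab_frame("scene"); im=f["color"][:,:,::-1]
cv2.imwrite("pics/s6a.png",cv2.resize(im[220:290,340:410],None,fx=8,fy=8,interpolation=cv2.INTER_CUBIC))
f=grab_frame("wrist"); cv2.imwrite("pics/wrist6.png",f["color"][:,:,::-1])
E
```

```text
clock: 6.92
eef_pos: [549.6, -164.4, 334.3]
tcp_rot: [-3.124, -0.011, -0.011]
contact_force: [0.1, 0.3, 0.4]
opening: 0.701
```

View pics/s6a.png

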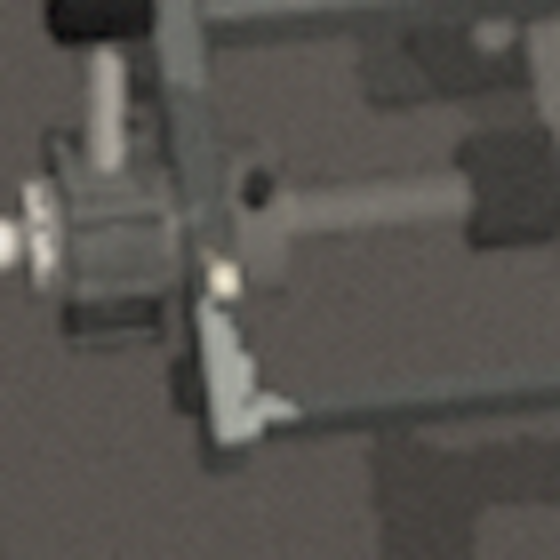

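View pics/wrist6.png

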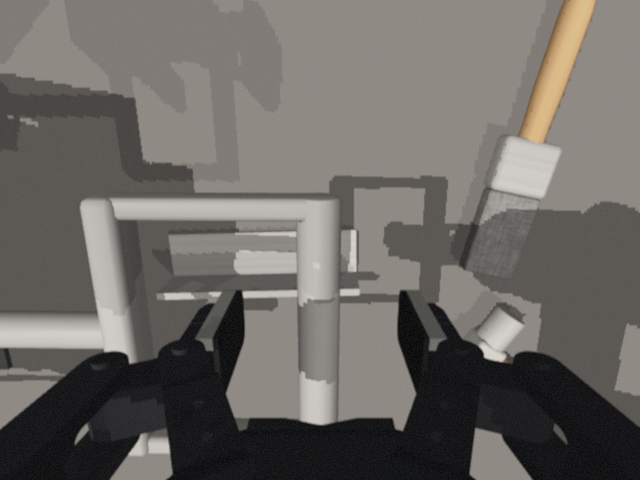

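```bash
python3 -m creep '[[0,0,0,0,0,-10,0.3],[0,0,0,0,0,-25,0.3],[0,0,0,0,0,-30,0.3],[0,0,0,0,0,-35,0.2],[0,0,0,0,0,-35,0.2],[0,0,0,0,0,0,0.2]]'; python3 - <<'E'
from h import *
from rig import grab_frame
import cv2
for n in ["wrist","scene","side"]:
    f=grab_frame(n); cv2.imwrite(f"pics/{n}7.png",f["color"][:,:,::-1]); np.savez(f"pics/{n}7.npz",K=f["mtx"],T=f["T"])
im=cv2.imread("pics/side7.png"); cv2.imwrite("pics/d7a.png",cv2.resize(im[150:260,270:400],None,fx=5,fy=5,interpolation=cv2.INTER_CUBIC))
s=np.load("pics/scene7.npz"); d=np.load("pics/side7.npz")
for th in np.radians([-35,-30,-25,-20]):
    p=[549+82*np.sin(th),21.7,170+82*np.cos(th)]; print(np.degrees(th).round(),np.round(p,1),proj(s,p).round(1),proj(d,p).round(1))
print(proj(s,[549,21.7,197]),proj(d,[549,45.7,190]))
E
```

```text
clock: 7.52
eef_pos: [547.1, -167.3, 475.9]
tcp_rot: [-3.123, -0.006, -0.012]
contact_force: [0.1, -0.9, 0.1]
opening: 0.8
-35.0 [502.   21.7 237.2] [351.6 216.9] [316.  192.4]
-30.0 [508.   21.7 241. ] [352.1 219.1] [318.3 190.4]
-25.0 [514.3  21.7 244.3] [352.7 221.6] [320.7 188.6]
-20.0 [521.   21.7 247.1] [353.3 224.4] [323.1 187.1]
[353.89108639 245.90164286] [328.01442243 202.33646512]
```

View pics/d7a.png

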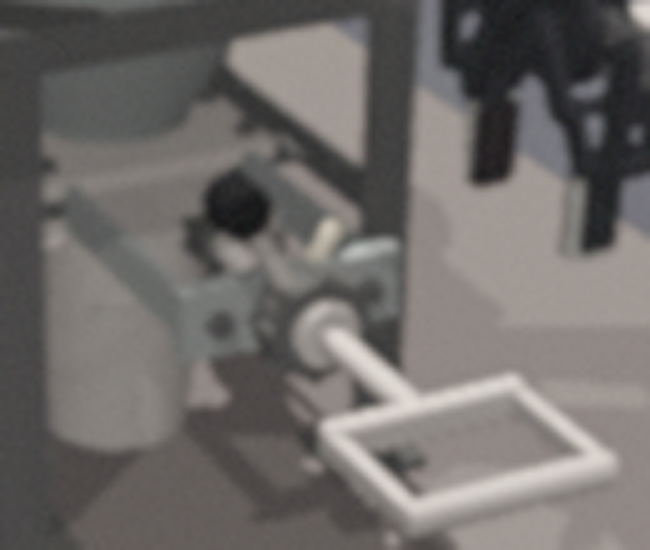

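View pics/wrist7.png

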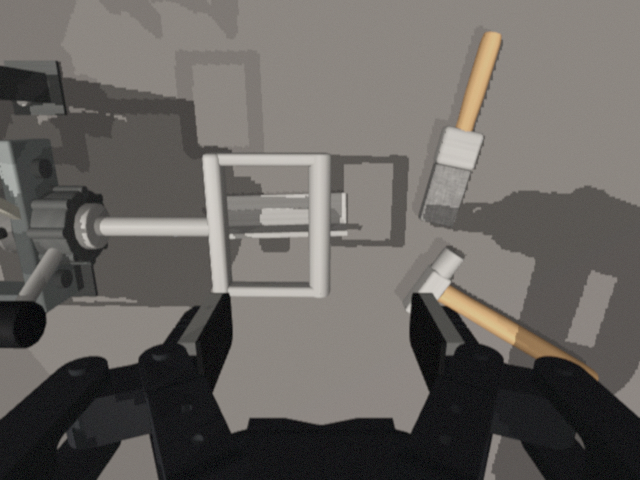

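View pics/scene7.png

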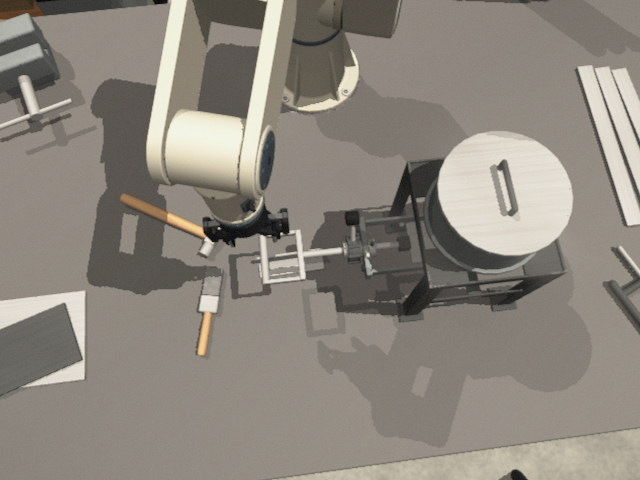

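```bash
python3 -m creep '[[-0.01,0,0,-8,-30,0,0.2],[-0.008,0,0,-8,-38,0,0.2],[0,0,0,-8,-38,0,0.2],[0,0,0,-8,-36,0,0.2],[0,0,0,-8,-30,0,0.2],[0,0,0,0,0,0,0.2]]'
```

```text
clock: 8.17
eef_pos: [503.8, 9.9, 461.0]
tcp_rot: [-3.139, 0.018, -0.018]
contact_force: [-0.4, 0.8, -0.2]
opening: 0.796
```

```bash
python3 -m creep '[[0,0.015,0,2,-12,5,0.2],[0,0,0,0,0,0,0.2]]';python3 - <<'E'
from h import *
from rig import grab_frame,sense
import cv2
s=sense();print(s["eef_pos"],s["tcp_rot"])
for n in ["wrist"]:
    f=grab_frame(n); cv2.imwrite(f"pics/{n}8.png",f["color"][:,:,::-1]); np.savez(f"pics/{n}8.npz",K=f["mtx"],T=f["T"])
E
```

```text
clock: 8.33
eef_pos: [504.5, 23.9, 453.1]
tcp_rot: [-3.139, 0.007, -0.015]
contact_force: [-0.1, -0.5, -0.2]
opening: 0.797
[504.50814201  23.92009861 453.07286455] [-3.13926579  0.00709412 -0.01476392]
```

View pics/wrist8.png

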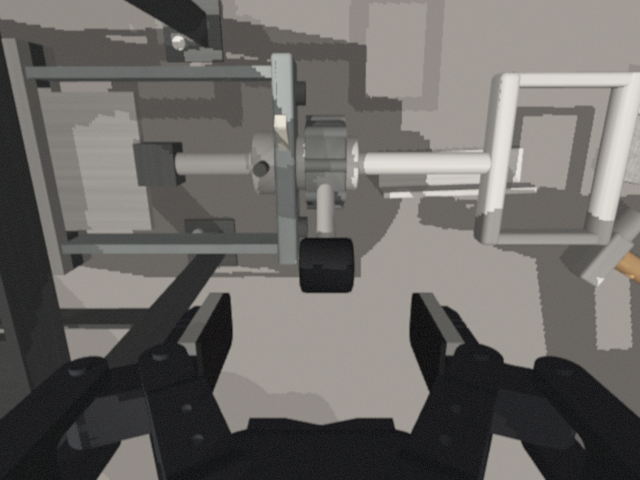

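```bash
python3 - <<'E'
from h import *
d=np.load("pics/wrist8.npz")
print(ray(d,326,262,241), ray(d,327,238,250),ray(d,327,292,239), proj(d,[505,22,240]),ray(d,320,330,298))
print(ray(d,325,163,177),ray(d,360,163,177))
E
```

```text
[507.54344578  21.4500518  241.        ] [522.70612169  20.92249672 250.        ] [490.49099668  21.10754995 239.        ] [324.92371058 266.10154247] [503.67256932  24.22667558 298.        ]
[548.27422378  20.93669305 177.        ] [547.95727037  -0.64764505 177.        ]
```

```bash
python3 -m creep '[[0,0,0,2,2.5,15,0.2],[0,0,0,0,0,18,0.2],[0,0,0,0,0,12,0.2],[0,0,0,0,0,0,0.2]]';python3 - <<'E'
from h import *
from rig import grab_frame,sense
import cv2
for n in ["wrist","side"]:
    f=grab_frame(n); cv2.imwrite(f"pics/{n}9.png",f["color"][:,:,::-1]); np.savez(f"pics/{n}9.npz",K=f["mtx"],T=f["T"])
im=cv2.imread("pics/side9.png"); cv2.imwrite("pics/d9a.png",cv2.resize(im[130:240,260:400],None,fx=5,fy=5,interpolation=cv2.INTER_CUBIC))
E
```

```text
clock: 8.72
eef_pos: [506.0, 17.8, 405.1]
tcp_rot: [3.141, 0.012, -0.014]
contact_force: [-0.3, -0.1, -1.2]
opening: 0.799
```

View pics/wrist9.png

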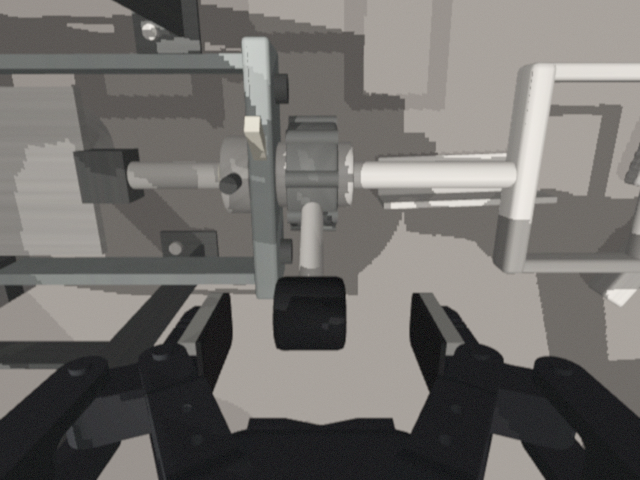

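View pics/d9a.png

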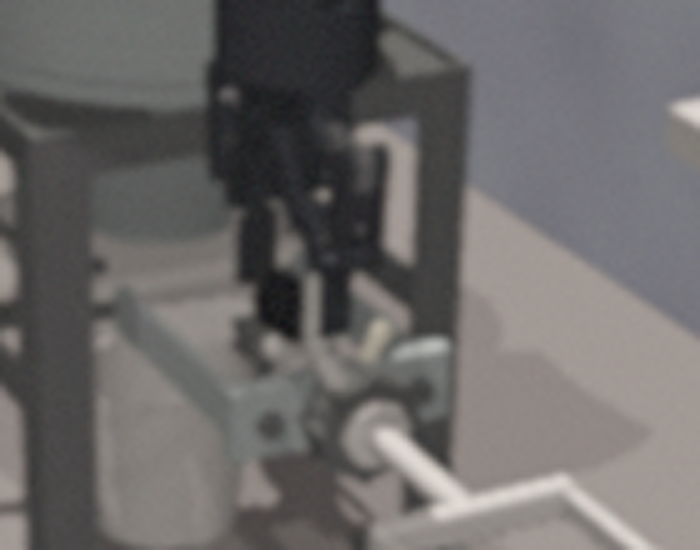

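```bash
python3 -m creep '[[0,0.01,0,0.5,-3.5,4,0.3],[0,0,0,0,0,3,0.5],[0,0,0,0,0,0,0.6]]' 25;python3 -m creep '[[0,0,0,0,0,0,0.75],[0,0,0,0,0,0,0.85],[0,0,0,0,0,0,0.85],[0,0,0,0,0,0,0.85]]' 25
```

```text
clock: 9.07
eef_pos: [508.0, 20.8, 401.5]
tcp_rot: [3.141, -0.004, -0.016]
contact_force: [-0.6, 0.1, -0.5]
opening: 0.427
clock: 9.4
eef_pos: [508.0, 21.5, 402.1]
tcp_rot: [-3.141, -0.005, -0.015]
contact_force: [1.0, 0.6, -3.1]
opening: 0.297
```

```bash
python3 -m creep '[[0,0,0,6.3,0,-3.4,0.85],[0,0,0,6.5,0,-2.9,0.85],[0,0,0,6.8,0,-2.2,0.85]]'
```

```text
clock: 9.65
eef_pos: [525.1, 21.3, 408.4]
tcp_rot: [-3.14, 0.008, -0.015]
contact_force: [-5.6, 1.3, -4.5]
opening: 0.299
```

```bash
python3 -m creep '[[0,0.004,0,6.8,0,-2.5,0.85],[0,0.004,0,7,0,-1.9,0.85],[0,0.004,0,7,0,-1.3,0.85]]'
```

```text
clock: 9.9
eef_pos: [545.5, 21.0, 412.5]
tcp_rot: [-3.14, 0.008, -0.015]
contact_force: [-6.6, 0.6, -6.6]
opening: 0.301
```

```bash
python3 -m creep '[[0,0.005,0,7.2,0,-0.6,0.85],[0,0.005,0,7.1,0,0,0.85],[0,0.005,0,7.1,0,0.8,0.85],[0,0.005,0,7,0,1.5,0.85]]'
```

```text
clock: 10.23
eef_pos: [573.9, 20.6, 410.0]
tcp_rot: [-3.14, 0.001, -0.016]
contact_force: [-6.8, 0.7, -1.5]
opening: 0.3
```

```bash
python3 -m creep '[[0,0.003,0,6.8,0,2.1,0.85],[0,0.003,0,6.5,0,2.8,0.85],[0,0.003,0,6.3,0,3.4,0.85]]'
```

```text
clock: 10.48
eef_pos: [594.2, 20.3, 402.2]
tcp_rot: [-3.14, -0.001, -0.016]
contact_force: [-7.4, 1.3, 0.4]
opening: 0.296
```

```bash
python3 -m creep '[[0,0.003,0,3,0,2,0.85],[0,0.003,0,2.5,0,1.8,0.85]]'; python3 -m creep '[[0,0.002,0,2,0,1.5,0.85]]';  python3 -m creep '[[0,0.002,0,2,0,1.5,0.85]]'
```

```text
clock: 10.65
eef_pos: [600.6, 20.2, 398.4]
tcp_rot: [-3.14, -0.003, -0.016]
contact_force: [-6.6, 1.0, 0.0]
opening: 0.301
clock: 10.73
eef_pos: [602.9, 20.2, 397.0]
tcp_rot: [-3.14, -0.003, -0.016]
contact_force: [-6.7, 0.6, 1.2]
opening: 0.295
clock: 10.82
eef_pos: [605.0, 20.2, 395.6]
tcp_rot: [-3.14, -0.003, -0.017]
contact_force: [-6.8, 1.0, -0.8]
opening: 0.3
```

```bash
python3 - <<'E'
from h import *
from rig import grab_frame,sense
import cv2
for n in ["wrist","scene"]:
    f=grab_frame(n); cv2.imwrite(f"pics/{n}10.png",f["color"][:,:,::-1]); np.savez(f"pics/{n}10.npz",K=f["mtx"],T=f["T"])
im=cv2.imread("pics/scene10.png"); cv2.imwrite("pics/s10a.png",cv2.resize(im[190:300,310:430],None,fx=5,fy=5,interpolation=cv2.INTER_CUBIC))
E
```

```text
(no output)
```

View pics/wrist10.png

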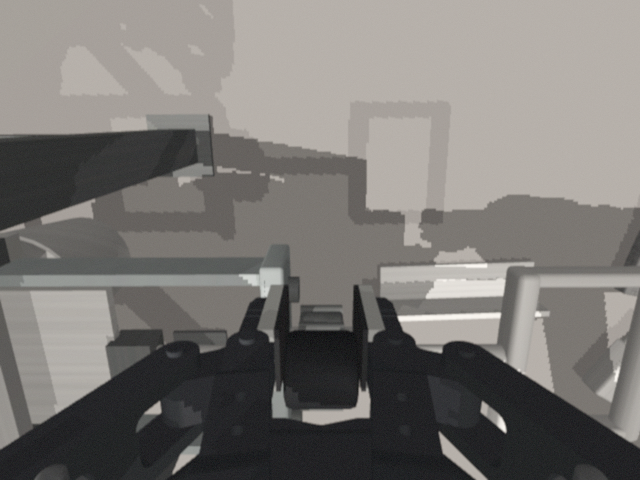

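View pics/s10a.png

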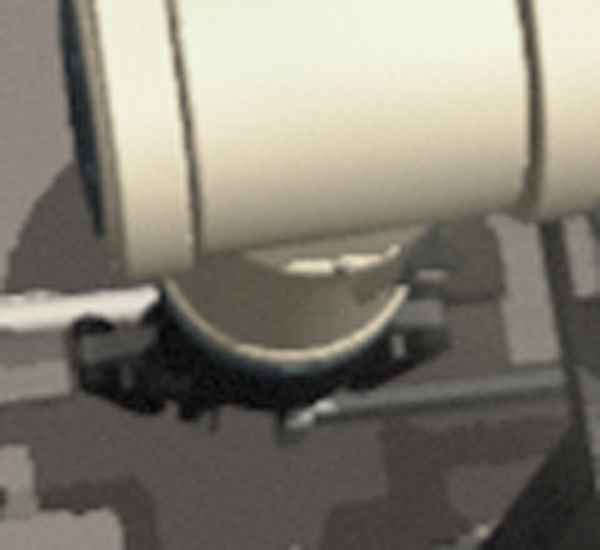

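```bash
python3 - <<'E'
from h import *
from rig import sense
print(sense()["eef_pos"])
for f,ths in (("wrist10",(20,25,30,33,35,38,42)),("wrist8",(-35,-33,-31,-29))):
    d=np.load(f"pics/{f}.npz")
    a=np.linspace(0,2*np.pi,60)
    for t in ths:
        th=np.radians(t); c=[548.3+82*np.sin(th),170+82*np.cos(th)]
        v=[proj(d,[c[0]+14*np.cos(x),21,c[1]+14*np.sin(x)])[1] for x in a]
        print(f,t,np.round(c,1),round(min(v)),round(max(v)))
E
```

```text
[605.2170847   20.14218087 395.45419548]
wrist10 20 [576.3 247.1] 371 457
wrist10 25 [583.  244.3] 351 435
wrist10 30 [589.3 241. ] 331 413
wrist10 33 [593.  238.8] 320 400
wrist10 35 [595.3 237.2] 312 391
wrist10 38 [598.8 234.6] 301 378
wrist10 42 [603.2 230.9] 286 362
wrist8 -35 [501.3 237.2] 243 299
wrist8 -33 [503.6 238.8] 240 296
wrist8 -31 [506.1 240.3] 236 293
wrist8 -29 [508.5 241.7] 232 290
```

```bash
python3 - <<'E'
import cv2
im=cv2.imread("pics/wrist10.png"); c=im[280:430,240:400]
c=cv2.convertScaleAbs(c,alpha=1.6,beta=20)
cv2.imwrite("pics/w10a.png",cv2.resize(c,None,fx=4,fy=4,interpolation=cv2.INTER_CUBIC))
E
```

```text
(no output)
```

View pics/w10a.png

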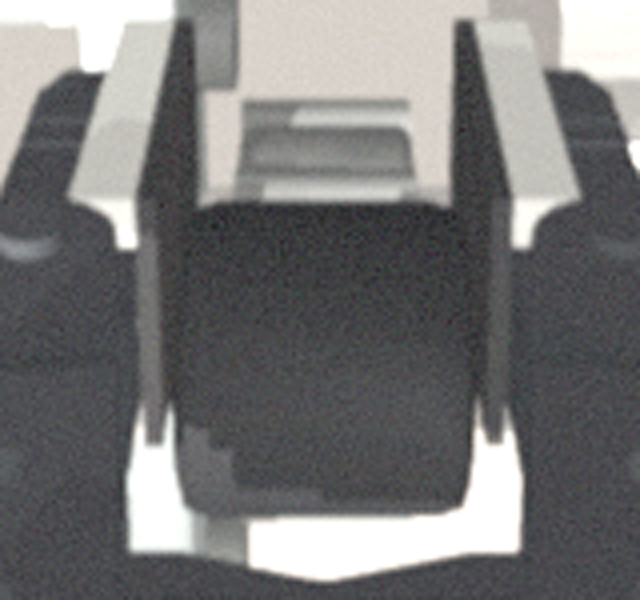

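The knob spans rows 330–407, which puts the lever at about +30°. It has crept about 14 mm back in the grip. I'll re-grip it centred and lead it on to the stop.

```bash
python3 -m creep '[[0,0,0,0,0,0,0.6],[0,0,0,0,0,0,0.45],[0,0,0,0,0,0,0.45]]'; python3 -m creep '[[0,0,0,-5,0,0,0.45],[0,0,0,-5,0,0,0.45],[0,0,0,-4,0,0,0.45],[0,0,0,0,0,0,0.45]]'; python3 - <<'E'
from h import *
from rig import grab_frame,sense
import cv2
for n in ["wrist"]:
    f=grab_frame(n); cv2.imwrite(f"pics/{n}11.png",f["color"][:,:,::-1]); np.savez(f"pics/{n}11.npz",K=f["mtx"],T=f["T"])
d=np.load("pics/wrist11.npz"); a=np.linspace(0,2*np.pi,60)
for t in (27,30,33,36,38):
        th=np.radians(t); c=[548.3+82*np.sin(th),170+82*np.cos(th)]
        v=[proj(d,[c[0]+14*np.cos(x),21,c[1]+14*np.sin(x)])[1] for x in a]
        print(t,np.round(c,1),round(min(v)),round(max(v)))
E
```

```text
clock: 11.17
eef_pos: [607.7, 19.9, 397.5]
tcp_rot: [-3.14, -0.01, -0.017]
contact_force: [0.3, 0.2, 0.2]
opening: 0.549
clock: 11.5
eef_pos: [593.6, 19.9, 399.0]
tcp_rot: [-3.14, -0.015, -0.017]
contact_force: [0.2, -0.5, 0.0]
opening: 0.554
27 [585.5 243.1] 316 397
30 [589.3 241. ] 304 384
33 [593.  238.8] 292 371
36 [596.5 236.3] 281 358
38 [598.8 234.6] 274 350
```

View pics/wrist11.png

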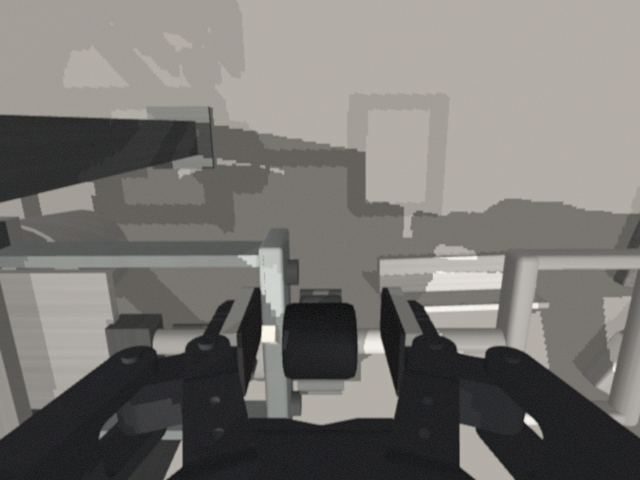

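```bash
python3 -m creep '[[0,-0.012,0,-3.5,0,4,0.5],[0,0,0,0,0,0,0.6],[0,0,0,0,0,0,0.7],[0,0,0,0,0,0,0.85],[0,0,0,0,0,0,0.85],[0,0,0,0,0,0,0.85]]' 60; 
```

```text
clock: 12.05
eef_pos: [590.2, 20.3, 395.2]
tcp_rot: [-3.139, -0.003, -0.016]
contact_force: [-1.2, 1.8, 1.7]
opening: 0.295
```

Gripped centred on the knob. Leading on: tangent at about 33° is dx 6, dz 4 for each 5°.

```bash
python3 -m creep '[[0,0.002,0,3,0,1.9,0.85],[0,0.002,0,3,0,2,0.85]]'; python3 -m creep '[[0,0.002,0,2.5,0,1.8,0.85]]';  python3 -m creep '[[0,0.002,0,2,0,1.5,0.85]]'
```

```text
clock: 12.22
eef_pos: [595.2, 20.3, 392.1]
tcp_rot: [-3.139, -0.003, -0.016]
contact_force: [-5.7, 1.0, 9.6]
opening: 0.293
clock: 12.3
eef_pos: [597.3, 20.3, 390.6]
tcp_rot: [-3.14, -0.003, -0.016]
contact_force: [-4.9, 0.5, 8.6]
opening: 0.297
clock: 12.38
eef_pos: [598.9, 20.3, 389.4]
tcp_rot: [-3.14, -0.003, -0.016]
contact_force: [-4.5, 1.1, 8.8]
opening: 0.292
```

```bash
python3 -m creep '[[0,0.002,0,2,0,1.5,0.85]]'; python3 - <<'E'
from h import *
from rig import grab_frame,sense
import cv2
for n in ["wrist"]:
    f=grab_frame(n); cv2.imwrite(f"pics/{n}12.png",f["color"][:,:,::-1]); np.savez(f"pics/{n}12.npz",K=f["mtx"],T=f["T"])
d=np.load("pics/wrist12.npz"); a=np.linspace(0,2*np.pi,60)
for t in (30,33,36,38,40):
        th=np.radians(t); c=[548.3+82*np.sin(th),170+82*np.cos(th)]
        v=[proj(d,[c[0]+14*np.cos(x),21,c[1]+14*np.sin(x)])[1] for x in a]
        print(t,np.round(c,1),round(min(v)),round(max(v)))
E
```

```text
clock: 12.47
eef_pos: [599.8, 20.2, 388.9]
tcp_rot: [-3.14, -0.0, -0.016]
contact_force: [-21.4, 0.7, 31.7]
opening: 0.293
30 [589.3 241. ] 327 413
33 [593.  238.8] 315 400
36 [596.5 236.3] 302 386
38 [598.8 234.6] 294 377
40 [601.  232.8] 287 368
```

View pics/wrist12.png

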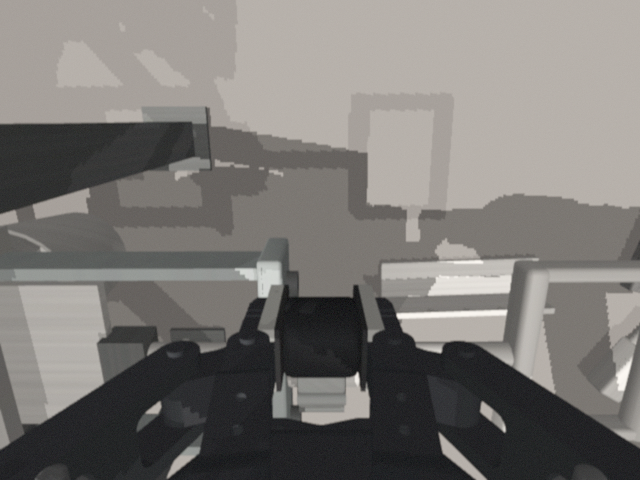

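The force rose to 38 N and the knob spans rows 297–378, about 37.7°: the ring is on its stop. Releasing now.

```bash
python3 -m creep '[[0,0,0,0,0,0,0.85],[0,0,0,0,0,0,0.6],[0,0,0,0,0,0,0.4],[0,0,0,0,0,0,0.3],[0,0,0,0,0,0,0.3]]'; python3 - <<'E'
from rig import grab_frame
import cv2
f=grab_frame("wrist"); cv2.imwrite("pics/wrist13.png",f["color"][:,:,::-1])
E
```

```text
clock: 12.93
eef_pos: [599.9, 20.1, 388.9]
tcp_rot: [-3.14, 0.0, -0.016]
contact_force: [-0.1, -0.4, 0.0]
opening: 0.7
```

View pics/wrist13.png

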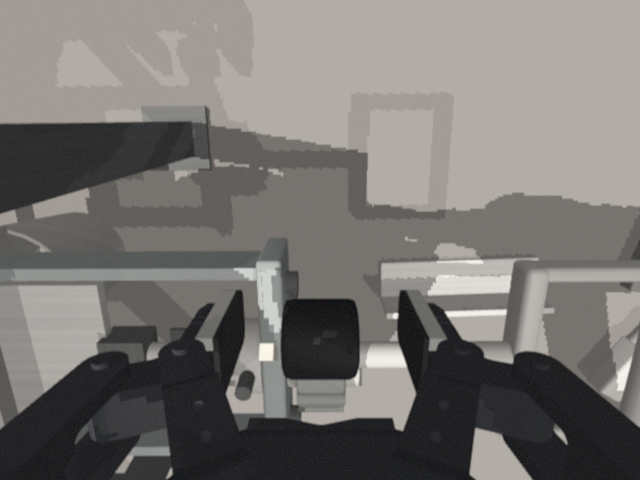

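The fingers are clear of the knob (282–358, pads at 243 and 400) and the contact force is zero. Lifting straight up and backing off.

```bash
python3 -m creep '[[0,0,0,0,0,-8,0.3],[0,0,0,0,0,-20,0.3],[0,0,0,0,0,-30,0.3],[0,0,0,0,0,-30,0.3],[0,0,0,0,20,-15,0.3],[0,0,0,0,35,0,0.3],[0,0,0,0,35,0,0.3],[0,0,0,0,30,0,0.3],[0,0,0,0,0,0,0.3]]'; python3 - <<'E'
from rig import grab_frame
import cv2, numpy as np
for n in ["wrist","scene","side"]:
    f=grab_frame(n); cv2.imwrite(f"pics/{n}14.png",f["color"][:,:,::-1]); np.savez(f"pics/{n}14.npz",K=f["mtx"],T=f["T"])
E
```

```text
clock: 13.73
eef_pos: [598.4, -102.6, 501.1]
tcp_rot: [-3.142, -0.002, -0.011]
contact_force: [0.4, 0.3, -0.2]
opening: 0.698
```

View pics/wrist14.png

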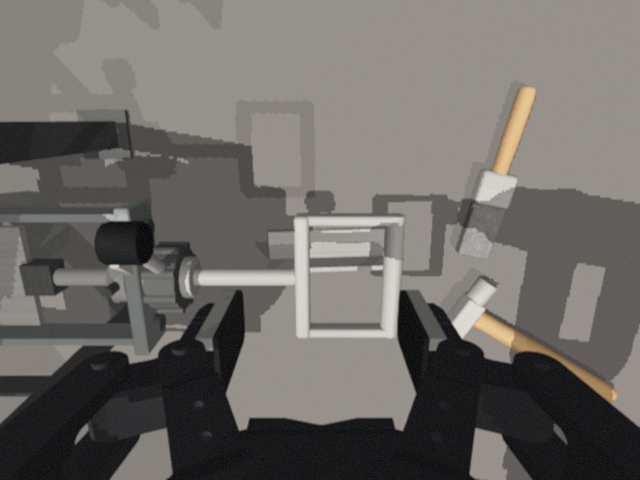

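View pics/scene14.png

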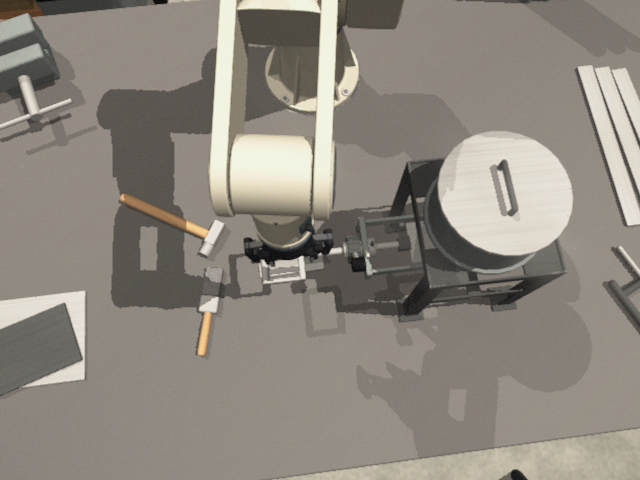

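View pics/side14.png

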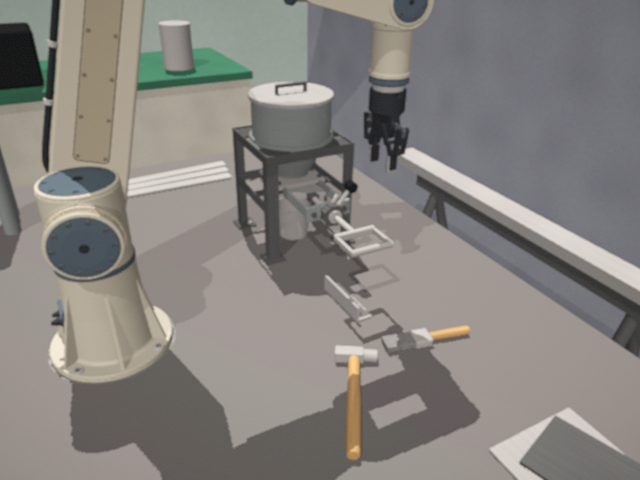

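The lever now leans to +x: the knob is at (350,187) in the side view and at (358,264) in the scene view. The can, tools and offcut are where they were. One close check of the collar and the lever angle remains.

```bash
python3 - <<'E'
from h import *
import cv2
im=cv2.imread("pics/scene14.png"); cv2.imwrite("pics/s14a.png",cv2.resize(im[220:290,340:410],None,fx=8,fy=8,interpolation=cv2.INTER_CUBIC))
for n in ("side","scene","wrist"):
    d=np.load(f"pics/{n}14.npz")
    for t in (29,33,38):
        th=np.radians(t); print(n,t,proj(d,[548.3+82*np.sin(th),21.5,170+82*np.cos(th)]).round(1))
E
```

```text
side 29 [347.5 184. ]
side 33 [349.1 184.7]
side 38 [351.1 185.8]
scene 29 [358.1 258.6]
scene 33 [358.4 261.5]
scene 38 [358.7 265. ]
wrist 29 [119.8 260.7]
wrist 33 [120.9 251.6]
wrist 38 [122.7 240.7]
```

View pics/s14a.png

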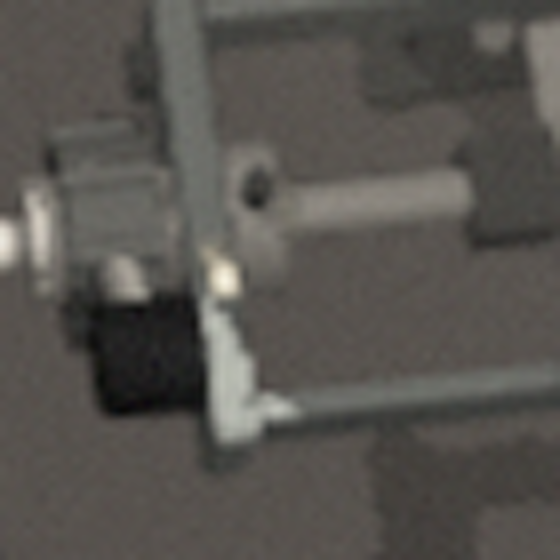

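All three views put the lever at about 37–38°, on its stop. The collar image is the same as when it first touched the crossbar. Handing in.

```bash
python3 -c "
from rig import job,sense
print(sense()['contact_force']); print(job.sign_off()); print(sense()['clock'])"
```

```text
[ 0.01191248  0.33783333 -0.36920744]
the job is handed in; nothing more can be done
None
the job is handed in; nothing more can be done
```

The gate is drawn out to its stop collar and the lock ring is turned to its stop. I handed the job in at about 14 s of the 51 s allowed; no verdict is reported.

- **Gate:** I pinched the D-handle and drew it out about 58 mm by the tool's travel. The pull rose from about 6 N to 11 N when the collar met the crossbar. I firmed it to about 16 N, below the 26 N at which the clamp slips, and let go. In the last pictures the collar is still against the crossbar and looks the same as when it first touched.
- **Lock ring:** The knob crept about 14 mm back in the grip on the first swing, leaving the lever at about 31°. I gripped it again and led it on until the force rose to about 38 N at the stop. After release, the scene and wrist views put the lever at 37–38° (lock about 1.26 rad), past the 1.12 rad needed. The side view is consistent but coarser.
- **Surroundings:** The can, hammer, brush and offcut look unmoved in the before and after pictures. The gripper was clear and the contact force near zero at hand-in.

Collar slip and collar contact force were not measured directly; I judged them from the wrist force and the pictures.

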